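# Reset the window stay of a photoreactor box

## Task

The amber window of the photoreactor box is only ajar, held by the perforated stay bar on the roof whose long slot sits over the pin. Lift the stay off the pin, open the window with it to its widest setting, and drop the round hole nearest the green grip over the pin until the bar lies fully home on its seat; feel for the pin gently rather than forcing the bar onto it, let go, and leave the other things undisturbed.

Things in the scene. Friction and masses are not known exactly. Their poses are not given: they have to be found in the camera images.
- photobox: White sheet-metal photoreactor box fixed on the bench, 280 deep (x) x 300 wide (y) x 160 mm high; origin at the centre of its underside, x from its open front to its back, z up. The amber window hangs on its front; its upright hinge axis is at x = -140, y = +130 mm, its free edge at the -y end. A grey duct spigot, 72 mm across, 41 mm high, stands on the roof at x = +85, y = +95 mm.
- pin (a point): Fixed upright steel pin on the roof of the box, 8 mm in diameter, 10 mm high, tip edge broken by 0.8 mm. This point is the centre of its foot, on the flat top (22 mm across) of a dark conical pedestal, 25 mm above the roof, at x = -90, y = -65 mm of the box. A bar that is home lies with its underside at this height.
- window (a joint): Opening angle of the amber window (rad): 0 shut, growing as its free edge swings out of the box's front. Aluminium frame 245 mm wide, 16 mm thick, top 162 mm above the bench. Starts at about 0.21; with the last hole on the pin it is about 0.70 (0.62 to 0.78 with the stay's end play). A stiff hinge (0.22 N m, about 1 N felt at the stay) keeps it where it is left.
- stay: Pivot of the stay: a rivet on the window's top rail, 200 mm from the window's hinge axis. Origin on the rivet at the level of the bar's underside; x points along the bar to its free end, z up. It swings with the bar but does not tilt with it. The steel bar (22 x 5 mm, 0.24 kg) has a slot round the rivet that gives it 12 mm of end play either way; this play is not measured.
- hole_nominal (a point): Where the last round hole (10 mm, nearest the grip) would be with the bar at mid-play and level: a point of stay 184 mm from the rivet along x, at the level of the bar's underside. The real hole is up to 12 mm nearer or farther along the bar. The other round hole is 30.5 mm nearer the rivet; the long slot (44 x 11 mm) has its middle 91.5 mm nearer.
- grip_nominal (a point): Where the middle of the green grip would be with the bar at mid-play and level: a point of stay 250 mm from the rivet along x, 6 mm above the bar's underside. The grip is 90 mm long along the bar, 26 mm wide, 18 mm high, its underside 22 mm above the roof. It shares the bar's end play: it is up to 12 mm off along the bar, by as much as the holes.
- stay_bar (a joint): Lift angle of the bar about the rivet (rad): 0 when level and home on the pin's seat, growing as the grip is raised; the bar falls by its own weight. Over the long slot it is clear of the pin from about 0.12; with the bar resting on top of the pin near the last hole it reads about 0.055.
- beaker: Glass beaker, 70 mm across, 85 mm high, standing on the bench to the left of the window; origin at the centre of its foot.
- reagent: Amber glass bottle with blue cap, 68 mm across, 130 mm high, on the bench to the right of the box; origin at the centre of its foot.
- vial: Small clear vial with black cap, 26 mm across, 45 mm high, standing on the roof of the box left of the stay; origin at the centre of its foot.
- jointclip: Small green plastic joint clip, 28 x 24 x 14 mm, lying on the roof of the box left of the stay; origin under its middle.
- corkring: Cork ring, 84 mm across, 24 mm high, on the bench to the right; origin under its middle.
- stopper: Glass stopper, 32 mm across, 34 mm high, on the bench to the right; origin at the centre of its foot.

How it is judged:
On the way:
1. the stay is lifted clear of the pin (value of joint stay_bar above 0.08 rad), for 0.1 s.
At the end, for the whole second after the job is handed in: The last hole (the one nearest the green grip) sits over the pin: the rivet stands 170 to 198 mm from the pin (184 mm less or more the end play), the pin within 4 mm of the bar's middle line, the bar level on the seat (lift angle below 0.012 rad), the window at rest (under 0.02 rad/s) (horizontal distance between stay and pin between 0.17 and 0.198 m and y of pin in the frame of stay between -0.004 and 0.004 m and value of joint stay_bar between -0.02 and 0.012 rad and velocity of joint window between -0.02 and 0.02 rad/s); the robot touches nothing.
It fails at once if the stay is forced against the pin or its seat with more than 30 N (contact force between stay and photobox above 30 N).
It fails at once if a bystander is disturbed (moved more than 20 mm) (distance of any of beaker, reagent, vial, jointclip, corkring, stopper from where it was at the start of the episode above 0.02 m).
It also fails if it takes over 48 s, if anything falls off the work surface, if the arm or the gripper's body presses on something with over 40 N, if the wrist force passes 120 N, or if a joint passes its speed limit or range.

## Robot

A 6-joint arm with a two-finger parallel gripper is mounted at the origin on the work surface. World frame = base frame: x ahead of the robot, y to its left, z up, the work surface at z = 0. Lengths are in m, angles in rad, forces in N, time in s.
With the tool pointing down it reaches from about 0.425 to 1.125 m from the base axis. Payload 14.9 kg.
Tool frame: the origin (TCP) lies on the centre line of the jaws, within the pads' length; the fingertips stand 11 mm ahead of it and the grasp point (between the pads) lies 8 mm behind it; z points along the fingers, y is the direction in which the jaws open and shut (so a half turn about z gives the same grasp; the last joint's range is limited). The gripper opens to 91 mm and grips with 3 to 60 N. Pads are 32 mm wide; open, the fingers measure 118 mm over their backs; the gripper's body (76 mm by 178 mm) begins 60 mm behind the grasp point.
Start: joints at [-1.15, 0.379, 1.734, -0, 1.028, -0.033], TCP at [0.307, -0.629, 0.225] pointing down, gripper open.
Joint ranges: [-2.77, 2.77], [-0.74, 2.19], [0, 2.66], [-1.06, 4.2], [0.31, 2.87], [-3.08, 3.08]. Speed limits (rad/s): [1.89, 1.89, 2.39, 3.14, 3.14, 3.14].

## Interface

Orientations are given as a rotation vector (axis times angle).
In Python, from plant import * gives the robot as it stands. The module is installed in compiled form; this text tells all that it offers.
- The arm moves only by the tool step_arm, never from a script. Its argument "commands" is a list of rows, each a list of 7 numbers: the gripper command: -1 is shut, 1 is fully open, values between are in proportion, then the shift along the tool's x, y, z in m, then the turn, a rotation vector about the tool's x, y, z in rad. In form: [[fingers, x, y, z, wx, wy, wz], ...]. A call has 1 to 12 rows; each row is the pose to reach, as a shift and turn from the pose commanded when the call began, along the tool's axes at that moment; what a row does not reach only later rows make up. A row lasts 1/10 s, in which the tool goes at most 50 mm and 8.59 degrees, less where a joint would pass 70% of its speed; a pose out of reach is approached as far as the arm can. A call with a gripper value outside its range is refused whole. The fingers move at their own pace and stop on an object; "force" is the grip in N (left out, the last holds). Time passes only in rows, so rows that repeat a pose let the fingers close. It gives the time, the measured TCP pose, the force and the opening at its end, in the units of the state.
- observe(): the state, without advancing time (a new reading comes with each control period).
- snapshot(name): name is "scene" or "side" or "wrist"; returns a dict with "color" (480x640x3 uint8, red, green, blue), "intrinsics" (3x3 intrinsics, pixels), "eye" and "attitude" of the camera in the world. Camera axes: x right, y up, looking along -z (the intrinsics and any distortion apply to the point x, -y, -z); pixel columns grow to the right and rows downward; lengths in m; the calibration is good to about 2 mm. The wrist camera is an equidistant fisheye: a pixel r from the principal point sees the ray r / f radians off the axis. A picture is of the moment at which its call begins. There is no depth.
- hand_in(): hands the job in, once; it reports no verdict.
The state is a dict: "time_s": time; "joint_pos": joint angles; "qd": joint speeds; "effort": joint torques, N m; "tcp_pos": TCP position; "eef_rot": TCP orientation; "contact_force": force on the tool from outside, world axes, zero at the start; "torque": the same for the moment, N m; "width": finger opening in m.
Only numpy, scipy, OpenCV 4.12 (cv2) and the standard library are available. Lean on these libraries where they do the work, as an engineer would, in place of code of your own. Each camera call takes 0.05 s, during which the arm holds its last target.

## Working session

There is one attempt and no reset: what is moved stays moved. The work goes in short steps, Python scripts to look and compute and a tool call to move; the robot and the scene stay as the last step left them, time stands still between calls to the robot, and variables do not carry over. Pictures are saved under pics/ and viewed, and the job is handed in when it is done.

Besides the shell and the picture viewer there is one more tool, called after "Call:" by a JSON object that holds its "name" and its "arguments". step_arm: Moves the arm, as the interface text tells. Its arguments: {"type":"object","properties":{"commands":{"type":"array"},"force":{"type":"number"}},"required":["commands"]}

```bash
mkdir -p pics
python3 - <<'E'
from plant import *
import cv2, pickle
d={}
for n in ["scene","side","wrist"]:
    s=snapshot(n); d[n]=s
    cv2.imwrite(f"pics/{n}0.png",s["color"][:,:,::-1])
    print(n,s["intrinsics"],s["eye"],s["attitude"],[k for k in s])
pickle.dump(d,open("s0.pkl","wb"))
print(observe())
E
```

```text
scene [[569.347994     0.         314.71068616]
 [  0.         569.347994   246.56623668]
 [  0.           0.           1.        ]] [ 1.25254437 -0.5834684   1.40536099] [0.56797557 0.27519546 0.92873189] ['color', 'intrinsics', 'eye', 'attitude']
side [[496.73191688   0.         324.31952603]
 [  0.         496.73191688 239.17781133]
 [  0.           0.           1.        ]] [0.07377457 0.62032576 0.8899152 ] [ 0.32089357 -1.00120269 -2.32550594] ['color', 'intrinsics', 'eye', 'attitude']
wrist [[371.64829954   0.         321.30575596]
 [  0.         371.64829954 230.49540991]
 [  0.           0.           1.        ]] [ 0.36546776 -0.59986352  0.38397118] [-0.21134779  0.13220357 -1.11156601] ['color', 'intrinsics', 'eye', 'attitude']
{'time_s': 0.15, 'joint_pos': array([-1.15030527e+00,  3.79296637e-01,  1.73465083e+00,  2.54732748e-07,
        1.02848733e+00, -3.32953876e-02]), 'qd': array([-0.00083982, -0.00024852, -0.00377796, -0.00024291,  0.00231956,
       -0.00052807]), 'effort': array([ 2.51129328e-03, -7.64108133e+01, -4.34653330e+01,  6.51329616e-02,
        4.10088594e-02, -8.79370577e-05]), 'tcp_pos': array([ 0.30673826, -0.6288885 ,  0.22443088]), 'eef_rot': array([-3.06026830e+00, -7.06519744e-01,  2.54099315e-04]), 'contact_force': array([ 1.13687608,  0.03896195, -0.3130389 ]), 'torque': array([ 0.01236902,  0.00539387, -0.03750888]), 'width': 0.09128345327093701}
```

View pics/scene0.png

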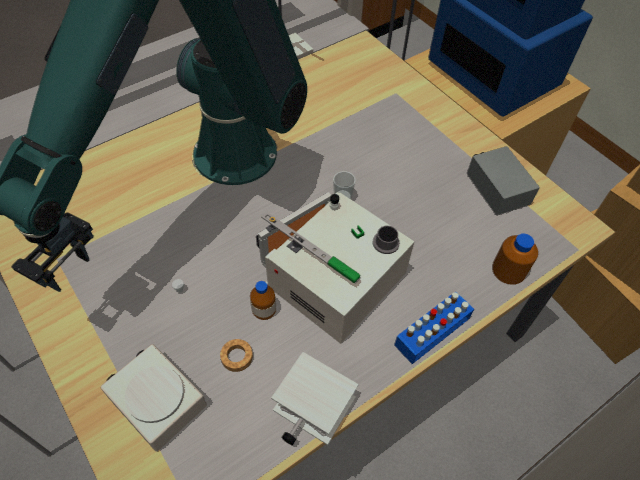

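View pics/side0.png

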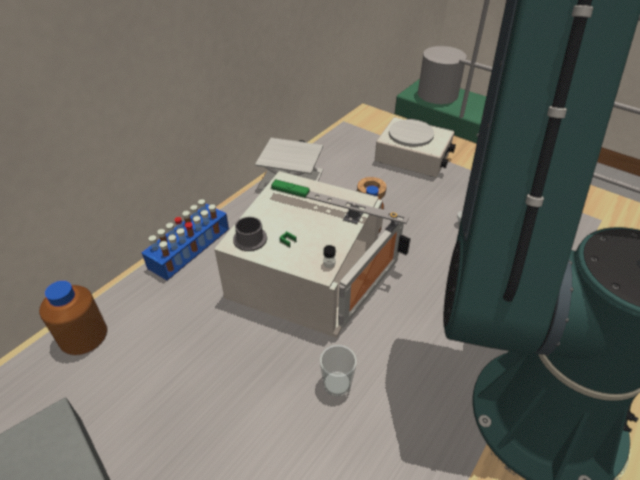

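View pics/wrist0.png

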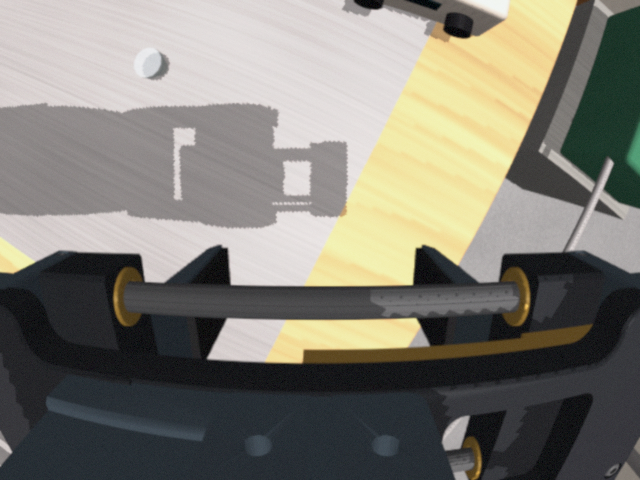

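The scene view shows the box with its roof centred near (340,250), the green grip at (343,270) and the stay running to (265,217). The side view shows the same parts, with the grip at (290,187). I'll zoom in for the exact features.

```bash
cat > h.py <<'E'
import numpy as np, cv2, pickle
from scipy.spatial.transform import Rotation as R
def ray(s,u,v):
    K=s["intrinsics"]; d=np.array([(u-K[0,2])/K[0,0],-(v-K[1,2])/K[1,1],-1.0])
    return R.from_rotvec(s["attitude"]).apply(d)
def onz(s,u,v,z):
    d=ray(s,u,v); e=np.array(s["eye"]); return e+d*(z-e[2])/d[2]
def proj(s,p):
    c=R.from_rotvec(s["attitude"]).inv().apply(np.array(p)-s["eye"]); K=s["intrinsics"]
    return np.array([K[0,2]+K[0,0]*c[0]/-c[2],K[1,2]+K[1,1]*-c[1]/-c[2]])
def tri(s1,p1,s2,p2):
    A=np.zeros((3,3));b=np.zeros(3)
    for s,p in((s1,p1),(s2,p2)):
        d=ray(s,*p);d/=np.linalg.norm(d);M=np.eye(3)-np.outer(d,d);A+=M;b+=M@s["eye"]
    return np.linalg.solve(A,b)
E
python3 - <<'E'
from h import *
d=pickle.load(open("s0.pkl","rb"))
a=d["scene"]["color"][180:350,240:430,::-1]; cv2.imwrite("pics/c1.png",cv2.resize(a,None,fx=4,fy=3.5,interpolation=cv2.INTER_CUBIC)) if 0 else cv2.imwrite("pics/c1.png",cv2.resize(a[:145],None,fx=4,fy=4,interpolation=cv2.INTER_CUBIC))
a=d["side"]["color"][165:315,215:415,::-1]; cv2.imwrite("pics/c2.png",cv2.resize(a,None,fx=4,fy=4,interpolation=cv2.INTER_CUBIC))
for n in("scene","side"):
    s=d[n];h=cv2.cvtColor(s["color"],cv2.COLOR_RGB2HSV)
    m=cv2.inRange(h,(50,120,60),(75,255,255))
    k,l,st,c=cv2.connectedComponentsWithStats(m)
    for i in range(1,k):
        if 30<st[i,4]<2000: print(n,st[i],c[i],onz(s,*c[i],0.194))
E
```

```text
scene [352 226  12  10  36] [358.30555556 231.55555556] [0.60273825 0.04250969 0.194     ]
scene [328 257  32  24 310] [343.35806452 268.76451613] [ 0.67348033 -0.06023501  0.194     ]
side [273 181  35  15 278] [289.78057554 187.82014388] [ 0.66989224 -0.05874714  0.194     ]
side [281 233  14  12  55] [286.01818182 237.67272727] [0.57068154 0.0734946  0.194     ]
```

View pics/c1.png

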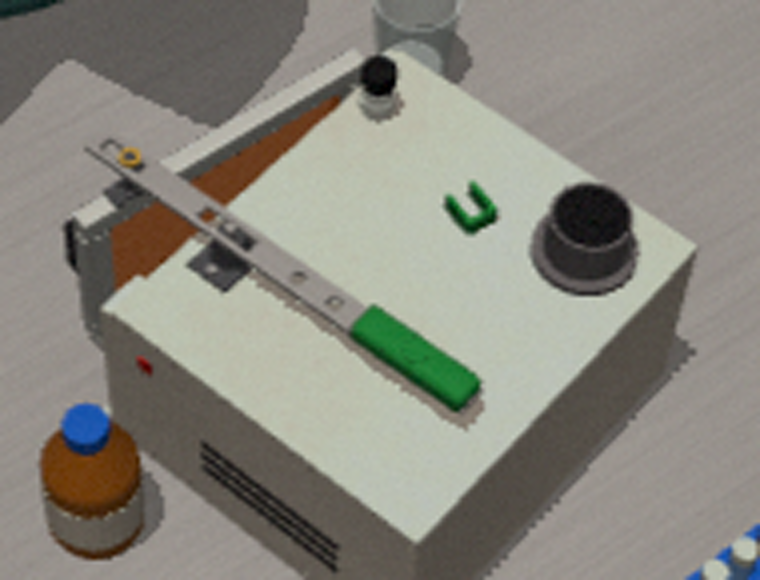

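View pics/c2.png

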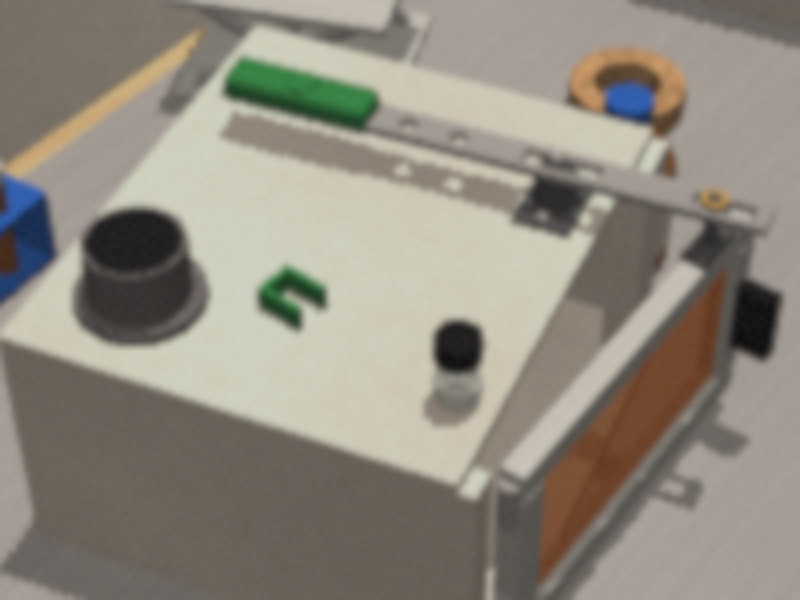

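The scene crop shows the roof corners at about (105,308), (395,52), (693,247) and (415,545), the rivet at (130,157) and the holes at (300,277) and (336,302). The side crop shows the rivet at (714,199) and the holes at (409,124) and (459,139).

Run:
```python
from h import *
from scipy.optimize import least_squares
d=pickle.load(open("s0.pkl","rb")); sc,si=d["scene"],d["side"]
A=lambda u,v:(240+u/4-.4,180+v/4-.4); B=lambda u,v:(215+u/4-.4,165+v/4-.4)
cs={'bl':(A(693,247),B(5,337)),'br':(A(415,545),B(258,28)),'fl':(A(395,52),B(472,495)),'fr':(A(105,308),B(662,140))}
L={'bl':(.14,.15),'br':(.14,-.15),'fl':(-.14,.15),'fr':(-.14,-.15)}
P=[];Q=[]
for k,(a,b) in cs.items():
    print(k,onz(sc,*a,.16)[:2],onz(si,*b,.16)[:2],tri(sc,a,si,b))
    P.append((onz(sc,*a,.16)[:2]+onz(si,*b,.16)[:2])/2);Q.append(L[k])
P=np.array(P);Q=np.array(Q)
f=lambda p:(P-((np.array([[np.cos(p[2]),-np.sin(p[2])],[np.sin(p[2]),np.cos(p[2])]])@Q.T).T+p[:2])).ravel()
r=least_squares(f,[.6,0,0]);print("box",r.x,"res",f(r.x).round(4))
x,y,t=r.x;M=np.array([[np.cos(t),-np.sin(t)],[np.sin(t),np.cos(t)]])
W=lambda q:M@np.array(q)+[x,y]
print("pin",W((-.09,-.065)),"hinge",W((-.14,.13)),"yaw",t)
print("rivet",tri(sc,A(130,157),si,B(714,199)))
print("holeL",tri(sc,A(336,302),si,B(409,124)),"hole2",tri(sc,A(300,277),si,B(459,139)))
print("grip ends",tri(sc,A(365,318),si,B(368,108)),tri(sc,A(470,388),si,B(236,78)))
print("grip c",tri(sc,(343.3,269.3),si,(290,188.2)))
print("vial cap",tri(sc,A(379,76),si,B(458,346)))
print("pedestal", W((-.09,-.065)),proj(sc,[*W((-.09,-.065)),.185]),proj(si,[*W((-.09,-.065)),.185]))
```

```text
bl [0.69393955 0.16096265] [0.68966306 0.16106494] [0.69226086 0.16087822 0.15825058]
br [ 0.76698765 -0.12819794] [ 0.76190414 -0.12650372] [ 0.76510787 -0.12814167  0.15752053]
fl [0.4429006  0.09788528] [0.43193453 0.10199029] [0.43675674 0.09962721 0.15386625]
fr [ 0.51074874 -0.19032644] [ 0.50318542 -0.18476446] [ 0.50678965 -0.18933139  0.15497921]
box [ 0.60015796 -0.01348617  0.2378047 ] res [-0.0091 -0.0043 -0.0071 -0.0011  0.0087  0.0006  0.0075  0.0047]
pin [ 0.52800282 -0.09785818] hinge [0.43347386 0.07987554] yaw 0.23780470108687182
rivet [ 0.43571761 -0.12192488  0.1925098 ]
holeL [ 0.60783753 -0.07627425  0.18993088] hole2 [ 0.5781702  -0.08354638  0.18892819]
grip ends [ 0.63121813 -0.06977282  0.19440465] [ 0.71018848 -0.04665871  0.19318051]
grip c [ 0.67225237 -0.06053872  0.19056428]
vial cap [0.47691998 0.05503763 0.19690359]
pedestal [ 0.52800282 -0.09785818] [298.53939707 239.18094276] [350.69348545 206.25069249]
```

```bash
cat >> h.py <<'E'
def tool_target(o, pos, bar_yaw, pitch=0., flip=1):
    """tool pose: z down, tool x along flip*bar dir (so jaws y across). pitch: lift angle"""
    c,s=np.cos(bar_yaw),np.sin(bar_yaw)
    X=flip*np.array([c*np.cos(pitch),s*np.cos(pitch),np.sin(pitch)])
    Y=np.cross(np.array([-c*-np.sin(pitch)*-1*-1,0,0]),X) if 0 else None
    Z=-np.array([-c*np.sin(pitch),-s*np.sin(pitch),np.cos(pitch)])
    Y=np.cross(Z,X); T=np.column_stack([X,Y,Z])
    return T
def delta(o,pos,T):
    R0=R.from_rotvec(o["eef_rot"])
    return R0.inv().apply(np.array(pos)-o["tcp_pos"]), (R0.inv()*R.from_matrix(T)).as_rotvec()
E
python3 - <<'E'
from h import *
from plant import *
o=observe();s=snapshot("wrist")
R0=R.from_rotvec(o["eef_rot"]);print(R0.as_matrix().round(3))
print("cam in tool",R0.inv().apply(s["eye"]-o["tcp_pos"]),(R0.inv()*R.from_rotvec(s["attitude"])).as_matrix().round(3))
yaw=np.arctan2(.0614,.2365);print(yaw)
for f in(1,-1):
    print(f,[v.round(4) for v in delta(o,[.66,-.063,.30],tool_target(o,0,yaw,0,f))], [v.round(4) for v in delta(o,[.672,-.0605,.30],tool_target(o,0,yaw,0,f))])
E
```

```text
[[ 0.899  0.438 -0.   ]
 [ 0.438 -0.899  0.001]
 [ 0.    -0.001 -1.   ]]
cam in tool [ 0.06551287 -0.00044318 -0.15962482] [[-0.     0.972  0.234]
 [ 1.     0.    -0.001]
 [-0.001  0.234 -0.972]]
0.25401157209900904
1 [array([ 0.5656, -0.3538, -0.0753]), array([-8.000e-04,  1.000e-04,  1.998e-01])] [array([ 0.5775, -0.3508, -0.0753]), array([-8.000e-04,  1.000e-04,  1.998e-01])]
-1 [array([ 0.5656, -0.3538, -0.0753]), array([-1.0000e-04, -1.2000e-03, -2.9418e+00])] [array([ 0.5775, -0.3508, -0.0753]), array([-1.0000e-04, -1.2000e-03, -2.9418e+00])]
```

Call:
{"name": "step_arm", "arguments": {"commands": [[1,0,0,-0.05,0,0,-0.14],[1,0,0,-0.075,0,0,-0.28],[1,0.0424,-0.0265,-0.075,0,0,-0.42],[1,0.0848,-0.053,-0.075,0,0,-0.56],[1,0.1272,-0.0795,-0.075,0,0,-0.7],[1,0.1696,-0.106,-0.075,0,0,-0.84],[1,0.212,-0.1325,-0.075,0,0,-0.98],[1,0.2544,-0.159,-0.075,0,0,-1.12],[1,0.2968,-0.1855,-0.075,0,0,-1.26],[1,0.3392,-0.212,-0.075,0,0,-1.4],[1,0.3816,-0.2385,-0.075,0,0,-1.54],[1,0.424,-0.265,-0.075,0,0,-1.68]]}}

```text
time_s: 1.4
tcp_pos: [0.5725, -0.2032, 0.3]
eef_rot: [1.509, 2.755, -0.0]
contact_force: [0.8, -0.9, 0.7]
width: 0.0909
```

Run:
```python
from h import *
from plant import *
o=observe();print(o["joint_pos"],o["tcp_pos"])
print([v.round(4) for v in delta(o,[.66,-.063,.30],tool_target(o,0,.254,0,-1))])
```

```text
[-3.79347940e-01  1.52975712e-01  1.87686708e+00 -6.07949957e-05
  1.11159858e+00 -9.48125947e-01] [ 0.57247595 -0.20315331  0.30000753]
[array([0.0709, 0.1492, 0.    ]), array([-1.000e-04,  2.000e-04, -1.256e+00])]
```

Call:
{"name": "step_arm", "arguments": {"commands": [[1,0.018,0.037,0,0,0,-0.14],[1,0.036,0.075,0,0,0,-0.28],[1,0.053,0.112,0,0,0,-0.42],[1,0.071,0.149,0,0,0,-0.56],[1,0.071,0.149,0,0,0,-0.7],[1,0.071,0.149,0,0,0,-0.84],[1,0.071,0.149,0,0,0,-0.98],[1,0.071,0.149,0,0,0,-1.12],[1,0.071,0.149,0,0,0,-1.256],[1,0.071,0.149,0,0,0,-1.256],[1,0.071,0.149,0,0,0,-1.256]]}}

```text
time_s: 2.5
tcp_pos: [0.6598, -0.0656, 0.2999]
eef_rot: [0.382, -3.118, -0.0]
contact_force: [0.5, -0.3, 0.7]
width: 0.0911
```

Run:
```python
from h import *
from plant import *
d={}
for n in("wrist","scene","side"):
    d[n]=snapshot(n); cv2.imwrite(f"pics/{n}1.png",d[n]["color"][:,:,::-1])
d["o"]=observe(); print(d["o"]["tcp_pos"],d["o"]["joint_pos"]); pickle.dump(d,open("s1.pkl","wb"))
```

```text
[ 0.65985936 -0.06558008  0.29989484] [-1.34194769e-01  2.45735116e-01  1.76508937e+00 -2.71479506e-05
  1.13088148e+00 -1.95060864e+00]
```

View pics/wrist1.png

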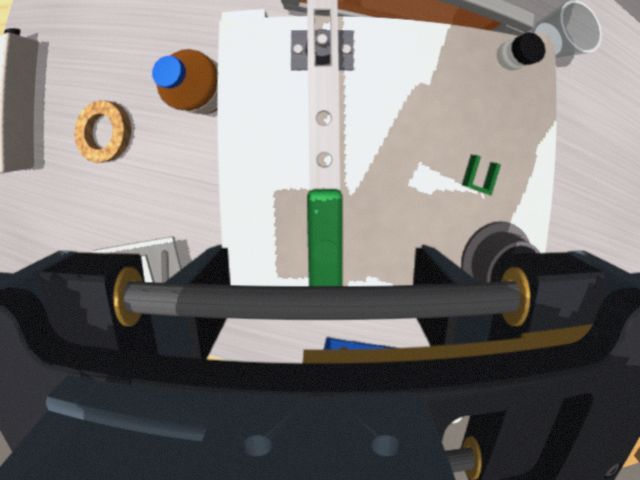

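The wrist view shows the grip at (325,237), the last hole at (324,159), the other hole at (324,117), and the pin in the slot near (322,40) on its dark plate. I'll zoom in and convert these to world points with the fisheye model.

Run:
```python
from h import *
d=pickle.load(open("s1.pkl","rb"))
a=d["wrist"]["color"][0:200,220:420,::-1]; cv2.imwrite("pics/c3.png",cv2.resize(a[:150,60:],None,fx=4*1.4,fy=4,interpolation=cv2.INTER_CUBIC)) if 0 else cv2.imwrite("pics/c3.png",cv2.resize(a[:100,40:170],None,fx=6,fy=6,interpolation=cv2.INTER_CUBIC))
```

```text
(no output)
```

View pics/c3.png

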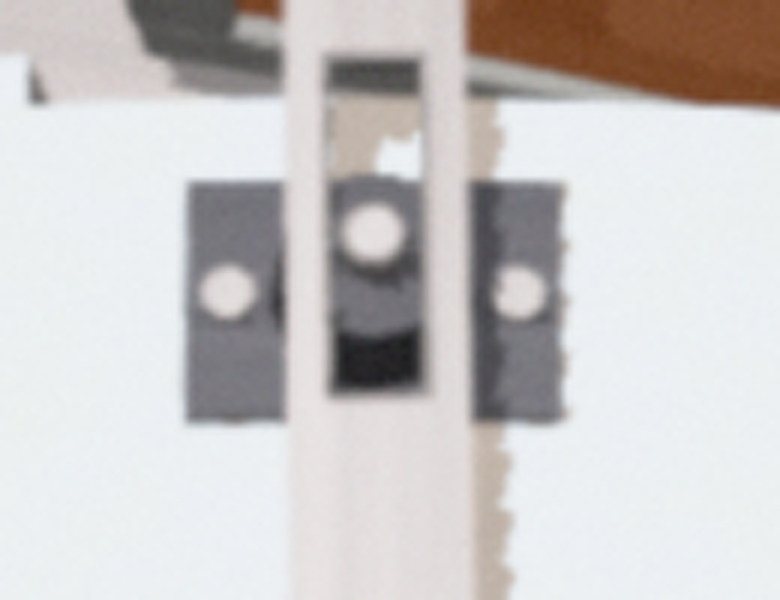

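```bash
cat >> h.py <<'E'
def wray(s,u,v):
    K=s["intrinsics"]; x,y=u-K[0,2],v-K[1,2]; r=np.hypot(x,y); th=r/K[0,0]
    q=np.array([x/r*np.sin(th),-y/r*np.sin(th),-np.cos(th)]) if r>1e-6 else np.array([0,0,-1.])
    return R.from_rotvec(s["attitude"]).apply(q)
def wonz(s,u,v,z):
    d=wray(s,u,v); e=np.array(s["eye"]); return e+d*(z-e[2])/d[2]
def wproj(s,p):
    c=R.from_rotvec(s["attitude"]).inv().apply(np.array(p)-s["eye"]);K=s["intrinsics"]
    th=np.arctan2(np.hypot(c[0],c[1]),-c[2]);k=K[0,0]*th/np.hypot(c[0],c[1])
    return np.array([K[0,2]+c[0]*k,K[1,2]-c[1]*k])
E
python3 - <<'E'
from h import *
d=pickle.load(open("s1.pkl","rb"));s=d["wrist"]
h=cv2.cvtColor(s["color"],cv2.COLOR_RGB2HSV)
m=cv2.inRange(h,(50,120,40),(75,255,255))[:, 290:370]
ys,xs=np.nonzero(m); print("grip px",xs.min()+290,xs.max()+290,ys.min(),ys.max())
pin=wonz(s,322.0,38.5,.195)
print("pin tip",pin,"plate screws mid",wonz(s,322.2,48.8,.163))
print("slot ends",wonz(s,322.7,9.2,.19),wonz(s,322.9,65.4,.19))
for p in((324,117),(324.3,159)): print("hole",wonz(s,*p,.19))
print("grip near end top",wonz(s,325,190,.2), "edges",wonz(s,308,250,.2),wonz(s,342.5,250,.2))
for n,(u,v) in {"bl":(555,300)}.items(): pass
print("roof fr",wonz(s,221,13,.16))
E
```

```text
grip px 308 341 190 286
pin tip [ 0.52209822 -0.09911023  0.195     ] plate screws mid [ 0.52168566 -0.09901543  0.163     ]
slot ends [ 0.49769063 -0.10465071  0.19      ] [ 0.54065292 -0.0938224   0.19      ]
hole [ 0.57753073 -0.08382997  0.19      ]
hole [ 0.60705897 -0.07623773  0.19      ]
grip near end top [ 0.62769132 -0.0706432   0.2       ] edges [ 0.67323481 -0.07196268  0.2       ] [ 0.66716476 -0.04757077  0.2       ]
roof fr [ 0.50599482 -0.18946435  0.16      ]
```

Run:
```python
from h import *
d=pickle.load(open("s1.pkl","rb"))
a=d["wrist"]["color"][95:245,270:380,::-1]; cv2.imwrite("pics/c4.png",cv2.resize(a,None,fx=4,fy=4,interpolation=cv2.INTER_CUBIC))
```

```text
(no output)
```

View pics/c4.png

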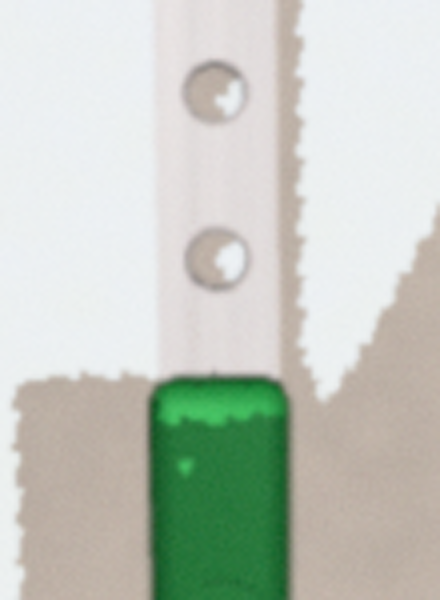

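The wrist measurements agree with each other: pin tip at (0.522,-0.099), last hole at (0.607,-0.076), and the hole and slot spacings are right to 1 mm. Next I plan the grasp, lift and swing.

```bash
cat > plan.py <<'E'
from h import *
from scipy.optimize import brentq
PIN=np.array([.5221,-.0991]); t=.243
c,s_=np.cos(t),np.sin(t); HINGE=PIN+np.array([[c,-s_],[s_,c]])@[-.05,.195]
SHUT=np.arctan2(-c,s_)
def rivet(th): a=SHUT-th; return HINGE+.2*np.array([np.cos(a),np.sin(a)])
TZ=.001; XG=.066
def pose(H,z,yaw,phi):
    """H xy of last hole at underside level, z of underside there"""
    T=tool_target(None,0,yaw,phi,-1)
    X=-T[:,0]; up=-T[:,2]
    return np.array([*H,z])+XG*X+TZ*up, T
E
python3 - <<'E'
from plan import *
from plant import *
o=observe()
print("hinge",HINGE,"riv.2",rivet(.2),rivet(.21))
f=lambda L:brentq(lambda th:np.linalg.norm(rivet(th)-PIN)-L,.1,1.2)
for L in(.0835,.0885,.172,.178,.184,.19,.196):
    th=f(L);v=PIN-rivet(th);print(L,th,rivet(th),np.arctan2(v[1],v[0]))
p,T=pose([.607,-.0762],.185,.256,0)
print(p,[v.round(4) for v in delta(o,p,T)])
E
```

```text
hinge [0.42664894 0.07814022] riv.2 [ 0.43524629 -0.12167491] [ 0.43324774 -0.12175089]
0.0835 0.16814904458101787 [ 0.44160516 -0.12129978] 0.26910171199145305
0.0885 0.19366337338404493 [ 0.43651226 -0.12161642] 0.25725084760880784
0.172 0.6348563637802354 [ 0.35026799 -0.10670012] 0.044201142201290775
0.178 0.6680859034533072 [ 0.34416913 -0.10406044] 0.02787126761454232
0.184 0.7015909132014266 [ 0.33811193 -0.10119522] 0.011387285389066764
0.19 0.7353880156497629 [ 0.33210263 -0.09810108] -0.005257509620663694
0.196 0.7694949090185561 [ 0.32614773 -0.09477452] -0.02207055282366935
[ 0.6708491  -0.05948795  0.186     ] [array([-0.0122,  0.0032,  0.1139]), array([ 0.    , -0.0001, -0.0104])]
```

Call:
{"name": "step_arm", "arguments": {"commands": [[1,-0.012,0.003,0.03,0,0,-0.01],[1,-0.012,0.003,0.06,0,0,-0.01],[1,-0.012,0.003,0.085,0,0,-0.01],[1,-0.012,0.003,0.102,0,0,-0.01],[1,-0.012,0.003,0.112,0,0,-0.01],[1,-0.012,0.003,0.114,0,0,-0.01],[1,-0.012,0.003,0.114,0,0,-0.01]], "force": 12}}

```text
time_s: 3.35
tcp_pos: [0.6712, -0.0598, 0.1865]
eef_rot: [-0.404, 3.115, -0.0]
contact_force: [-0.5, 1.0, 0.5]
width: 0.0914
```

Call:
{"name": "step_arm", "arguments": {"commands": [[-1,0,0,0,0,0,0],[-1,0,0,0,0,0,0],[-1,0,0,0,0,0,0],[-1,0,0,0,0,0,0],[-1,0,0,0,0,0,0],[-1,0,0,0,0,0,0],[-1,0,0,0,0,0,0],[-1,0,0,0,0,0,0]], "force": 12}}

```text
time_s: 4.15
tcp_pos: [0.6708, -0.0597, 0.1859]
eef_rot: [0.404, -3.115, -0.0]
contact_force: [-0.5, -0.1, -0.1]
width: 0.0303
```

Run:
```python
from plan import *
from plant import *
o=observe();print(o["tcp_pos"],o["width"],o["contact_force"],o["torque"])
s=snapshot("wrist");cv2.imwrite("pics/wrist2.png",s["color"][:,:,::-1])
# lift plan
riv=rivet(.203);L=.178
p0,T0=pose([.607,-.0762],.185,.256,0);R0=R.from_rotvec(o["eef_rot"])
for phi in(.03,.06,.09,.12,.15):
    H=np.array([.607,-.0762])-L*(1-np.cos(phi))*np.array([np.cos(.256),np.sin(.256)])
    p,T=pose(H,.185+L*np.sin(phi),.256,phi)
    print(phi,R.from_matrix(T0).inv().apply(p-p0).round(4),(R.from_matrix(T0).inv()*R.from_matrix(T)).as_rotvec().round(4))
```

```text
[ 0.670774   -0.05969741  0.18591832] 0.030261018567539096 [-0.4517385  -0.09422744 -0.0904176 ] [ 0.12382243 -0.07384702 -0.01317498]
0.03 [ 0.0001  0.     -0.0073] [-0.   -0.03 -0.  ]
0.06 [ 0.0005  0.     -0.0146] [ 0.   -0.06  0.  ]
0.09 [ 0.0011 -0.     -0.0219] [-0.   -0.09 -0.  ]
0.12 [ 0.0019 -0.     -0.0292] [-0.   -0.12  0.  ]
0.15 [ 0.0029 -0.     -0.0365] [-0.   -0.15  0.  ]
```

View pics/wrist2.png

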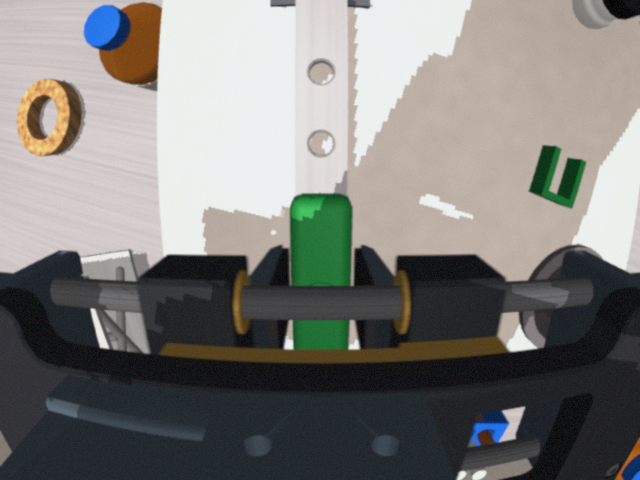

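The wrist view shows the grip centred between the fingers, with the last hole at (321,143). The opening is 30 mm against a 26 mm grip, so the fingers are still closing.

Call:
{"name": "step_arm", "arguments": {"commands": [[-1,0,0,0,0,0,0],[-1,0,0,0,0,0,0],[-1,0,0,0,0,0,0],[-1,0,0,0,0,0,0]], "force": 15}}

```text
time_s: 4.6
tcp_pos: [0.6708, -0.0597, 0.186]
eef_rot: [-0.404, 3.115, -0.0]
contact_force: [0.2, 0.9, -0.3]
width: 0.0259
```

Call:
{"name": "step_arm", "arguments": {"commands": [[-1,0,0,-0.0073,0,-0.03,0],[-1,0.0005,0,-0.0146,0,-0.06,0],[-1,0.001,0,-0.022,0,-0.09,0],[-1,0.002,0,-0.029,0,-0.12,0],[-1,0.003,0,-0.0365,0,-0.15,0],[-1,0.003,0,-0.0365,0,-0.15,0],[-1,0.003,0,-0.0365,0,-0.15,0]], "force": 15}}

```text
time_s: 5.3
tcp_pos: [0.6678, -0.0606, 0.2227]
eef_rot: [-0.385, 2.968, 0.029]
contact_force: [0.8, 0.3, -1.4]
width: 0.0258
```

Run:
```python
from plan import *
from plant import *
o=observe();print(o["tcp_pos"],o["width"],o["contact_force"],o["torque"])
d={}
for n in("wrist","scene"):
    d[n]=s=snapshot(n);cv2.imwrite(f"pics/{n}3.png",s["color"][:,:,::-1])
a=d["scene"]["color"][180:325,240:430,::-1];cv2.imwrite("pics/c5.png",cv2.resize(a,None,fx=4,fy=4))
```

```text
[ 0.66779835 -0.06057351  0.22272826] 0.025830003232992966 [ 0.83511168  0.28972747 -1.3843239 ] [ 0.10128552 -0.06813152  0.012937  ]
```

View pics/wrist3.png

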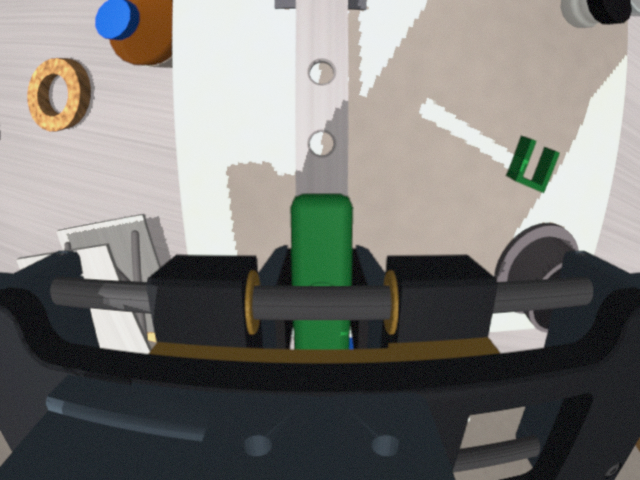

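View pics/c5.png

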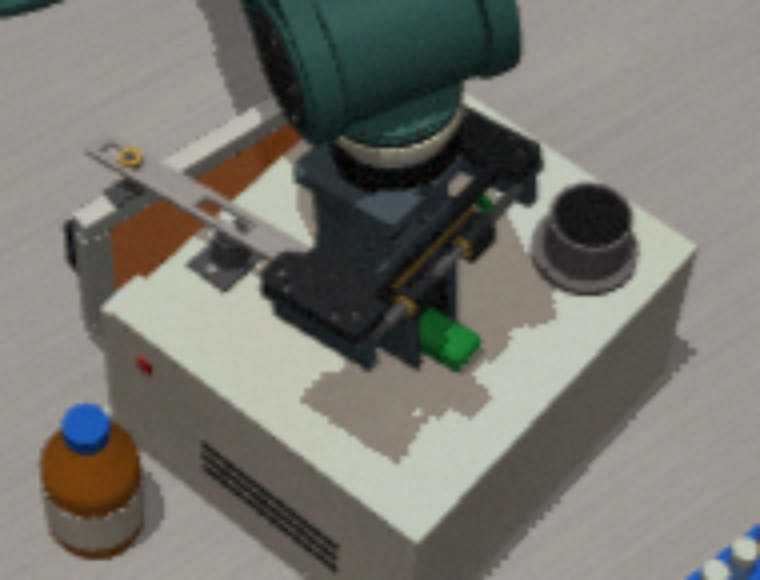

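Both views show the bar lifted well clear of the pin and still centred in the fingers. Next are the waypoints for the swing.

Run:
```python
from plan import *
from plant import *
o=observe();R0=R.from_rotvec(o["eef_rot"])
f=lambda L:brentq(lambda th:np.linalg.norm(rivet(th)-PIN)-L,.1,1.2)
phi=.15
pz,Tz=pose([.607-.178*(1-np.cos(phi))*.967,-.0762-.178*(1-np.cos(phi))*.253],.185+.178*np.sin(phi),.256,phi)
print("chk",pz,o["tcp_pos"],(R0.inv()*R.from_matrix(Tz)).as_rotvec())
for i,d in enumerate(np.linspace(np.linalg.norm(rivet(.203)-PIN),.177,12)):
    th=f(d);r=rivet(th);v=PIN-r;yaw=np.arctan2(v[1],v[0]);L=.178-.006*min(1,i/1)
    H=r+L*np.cos(phi)*v/np.linalg.norm(v)
    p,T=pose(H,.185+L*np.sin(phi),yaw,phi)
    print(i,round(th,3),round(yaw,3),[x.round(4).tolist() for x in delta(o,p,T)],p.round(3))
```

```text
chk [ 0.66805478 -0.06021913  0.22245168] [ 0.66788256 -0.06045572  0.22228643] [ 0.00042115 -0.00049449  0.00224224]
0 0.203 0.253 [[0.0, -0.0009, -0.0002], [0.0009, -0.0005, 0.0053]] [ 0.668 -0.061  0.222]
1 0.243 0.234 [[0.0138, -0.0035, -0.0013], [0.0037, -0.0005, 0.0241]] [ 0.655 -0.067  0.222]
2 0.284 0.215 [[0.0217, -0.0058, -0.0025], [0.0066, -0.0005, 0.0432]] [ 0.648 -0.072  0.222]
3 0.325 0.195 [[0.0296, -0.0078, -0.0037], [0.0095, -0.0005, 0.0625]] [ 0.641 -0.076  0.222]
4 0.366 0.175 [[0.0376, -0.0095, -0.0049], [0.0125, -0.0005, 0.082]] [ 0.634 -0.079  0.222]
5 0.407 0.155 [[0.0455, -0.011, -0.0061], [0.0154, -0.0005, 0.1018]] [ 0.626 -0.083  0.222]
6 0.449 0.135 [[0.0535, -0.0121, -0.0073], [0.0185, -0.0005, 0.1218]] [ 0.619 -0.086  0.222]
7 0.491 0.115 [[0.0615, -0.013, -0.0085], [0.0215, -0.0005, 0.142]] [ 0.611 -0.089  0.222]
8 0.533 0.094 [[0.0694, -0.0135, -0.0097], [0.0246, -0.0005, 0.1624]] [ 0.604 -0.091  0.222]
9 0.576 0.073 [[0.0774, -0.0137, -0.0109], [0.0277, -0.0005, 0.1831]] [ 0.596 -0.094  0.222]
10 0.619 0.052 [[0.0853, -0.0137, -0.0121], [0.0309, -0.0005, 0.204]] [ 0.588 -0.096  0.222]
11 0.663 0.031 [[0.0932, -0.0133, -0.0133], [0.034, -0.0005, 0.2251]] [ 0.58  -0.097  0.222]
```

Call:
{"name": "step_arm", "arguments": {"commands": [[-1,0.007,-0.0017,-0.0006,0.002,0,0.012],[-1,0.0138,-0.0035,-0.0013,0.0037,0,0.024],[-1,0.0217,-0.0058,-0.0025,0.0066,0,0.043],[-1,0.0296,-0.0078,-0.0037,0.0095,0,0.0625],[-1,0.0376,-0.0095,-0.0049,0.0125,0,0.082],[-1,0.0455,-0.011,-0.0061,0.0154,0,0.102],[-1,0.0455,-0.011,-0.0061,0.0154,0,0.102]], "force": 20}}

```text
time_s: 6.1
tcp_pos: [0.6252, -0.0832, 0.2216]
eef_rot: [-0.229, 2.984, 0.018]
contact_force: [0.6, -0.2, -2.0]
width: 0.0259
```

Run:
```python
from plan import *
from plant import *
s=snapshot("wrist");cv2.imwrite("pics/wrist4.png",s["color"][:,:,::-1])
o=observe();R0=R.from_rotvec(o["eef_rot"]);print(o["contact_force"],o["torque"],o["tcp_pos"])
f=lambda L:brentq(lambda th:np.linalg.norm(rivet(th)-PIN)-L,.1,1.2)
phi=.15
for i,d in enumerate(np.linspace(np.linalg.norm(rivet(.203)-PIN),.177,12)):
    if i<5: continue
    th=f(d);r=rivet(th);v=PIN-r;yaw=np.arctan2(v[1],v[0]);L=.172
    H=r+L*np.cos(phi)*v/np.linalg.norm(v)
    p,T=pose(H,.185+L*np.sin(phi),yaw,phi)
    print(i,round(th,3),round(yaw,3),[x.round(4).tolist() for x in delta(o,p,T)],p.round(3))
```

```text
[-1.35649077  0.28608863 -1.24289904] [ 0.08554255  0.08260031 -0.04773763] [ 0.62571601 -0.08293428  0.22164581]
5 0.407 0.155 [[-0.0006, 0.0001, 0.0002], [0.0002, -0.0004, -0.001]] [ 0.626 -0.083  0.222]
6 0.449 0.135 [[0.0072, -0.0019, -0.001], [0.0032, -0.0004, 0.0189]] [ 0.619 -0.086  0.222]
7 0.491 0.115 [[0.0151, -0.0036, -0.0022], [0.0062, -0.0004, 0.0391]] [ 0.611 -0.089  0.222]
8 0.533 0.094 [[0.023, -0.005, -0.0034], [0.0093, -0.0004, 0.0596]] [ 0.604 -0.091  0.222]
9 0.576 0.073 [[0.0308, -0.006, -0.0046], [0.0124, -0.0004, 0.0802]] [ 0.596 -0.094  0.222]
10 0.619 0.052 [[0.0387, -0.0068, -0.0057], [0.0156, -0.0004, 0.1011]] [ 0.588 -0.096  0.222]
11 0.663 0.031 [[0.0466, -0.0072, -0.0069], [0.0188, -0.0004, 0.1223]] [ 0.58  -0.097  0.222]
```

View pics/wrist4.png

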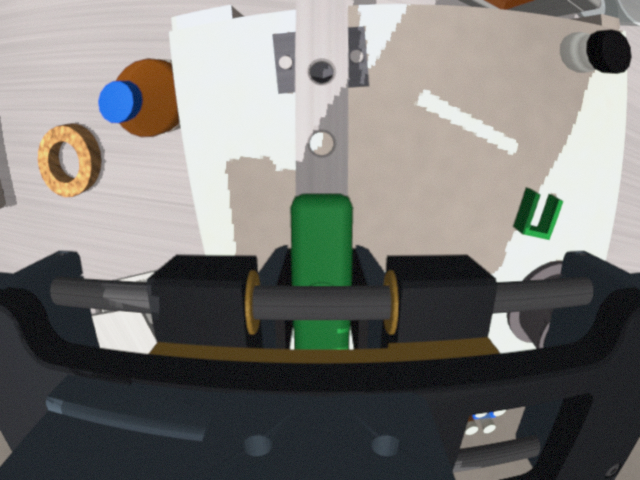

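The wrist view shows the bar following with no slip (last hole still at (321,143)), the plate screws at (285,62) and (357,57), and low forces. I'll carry on with the swing.

Call:
{"name": "step_arm", "arguments": {"commands": [[-1,0.0072,-0.0019,-0.001,0.0032,0,0.019],[-1,0.0151,-0.0036,-0.0022,0.0062,0,0.039],[-1,0.023,-0.005,-0.0034,0.0093,0,0.06],[-1,0.0308,-0.006,-0.0046,0.0124,0,0.08],[-1,0.0387,-0.0068,-0.0057,0.0156,0,0.101],[-1,0.0466,-0.0072,-0.0069,0.0188,0,0.122],[-1,0.0466,-0.0072,-0.0069,0.0188,0,0.122]]}}

```text
time_s: 6.85
tcp_pos: [0.5797, -0.0972, 0.2214]
eef_rot: [-0.045, 2.992, 0.003]
contact_force: [0.9, -0.4, -1.4]
width: 0.0257
```

Run:
```python
from plan import *
from plant import *
d={}
for n in("wrist","scene","side"):
    d[n]=snapshot(n);cv2.imwrite(f"pics/{n}5.png",d[n]["color"][:,:,::-1])
o=observe();d["o"]=o;pickle.dump(d,open("s5.pkl","wb"));print(o["contact_force"],o["torque"],o["tcp_pos"])
a=d["side"]["color"][165:315,265:465,::-1];cv2.imwrite("pics/c6.png",cv2.resize(a,None,fx=4,fy=4,interpolation=cv2.INTER_CUBIC))
a=d["scene"]["color"][165:310,215:405,::-1];cv2.imwrite("pics/c6b.png",cv2.resize(a,None,fx=4,fy=4,interpolation=cv2.INTER_CUBIC))
```

```text
[ 0.32725285 -0.21429732 -1.90045864] [ 0.21194796  0.24011835 -0.10928605] [ 0.58088501 -0.0970478   0.22153897]
```

View pics/wrist5.png

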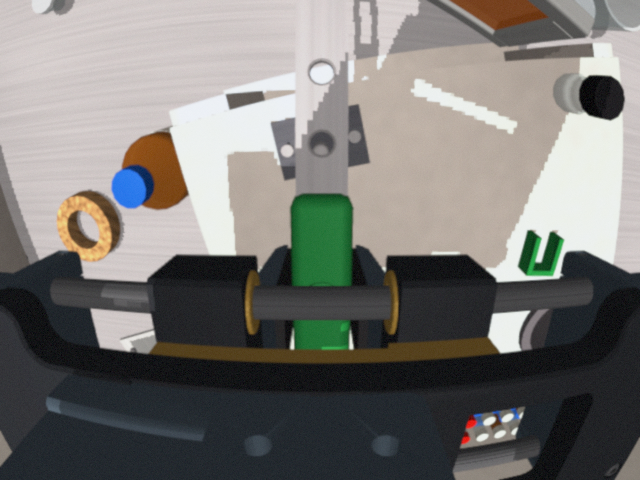

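View pics/c6.png

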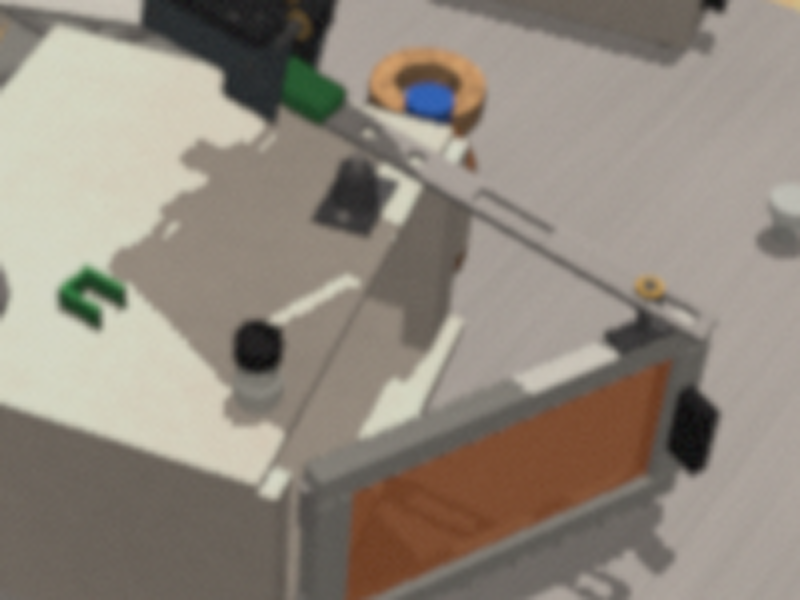

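View pics/c6b.png

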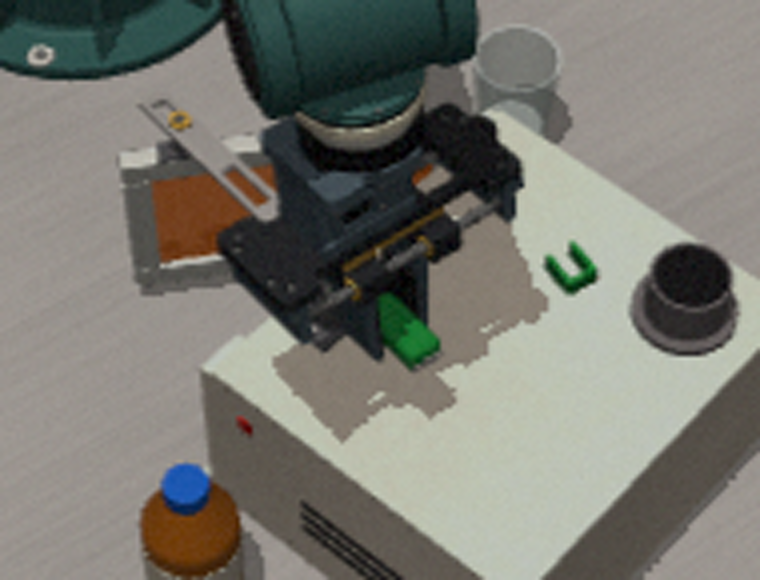

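The wrist view shows the last hole at (321,143) nearly over the dark plate, with the plate screws at (288,151) and (354,136). The side view shows the window open with the rivet at (427,237). I'll measure the offset more closely.

Run:
```python
from plan import *
d=pickle.load(open("s5.pkl","rb"));o=d["o"];w=d["wrist"]
rv=tri(d["scene"],(259.4,194.6),d["side"],(427.1,236.7));print("rivet",rv, "win ang",SHUT-np.arctan2(*(rv[:2]-HINGE)[::-1]))
R0=R.from_rotvec(o["eef_rot"]).as_matrix()
hole=o["tcp_pos"]+XG*R0[:,0]+TZ*R0[:,2]; print("hole model (underside)",hole)
X=-R0[:,0]
htop=hole-R0[:,2]*.005; print("hole px pred",wproj(w,htop),"pin tip px pred",wproj(w,[*PIN,.195]),"foot",wproj(w,[*PIN,.185]))
print("hole top by px", wonz(w,321,143,htop[2]))
print("dist rivet-hole",np.linalg.norm(hole-rv), np.linalg.norm(rv[:2]-PIN))
print("screws mid",(wonz(w,288,151,.163)+wonz(w,354,136,.163))/2)
a=w["color"][80:200,260:390,::-1];cv2.imwrite("pics/c7.png",cv2.resize(a,None,fx=6,fy=5 if 0 else 6,interpolation=cv2.INTER_CUBIC)[:600])
```

```text
rivet [ 0.34405283 -0.10446166  0.19162376] win ang 0.6677889443049043
hole model (underside) [ 0.51580633 -0.0990896   0.21069474]
hole px pred [320.76551609 144.87112345] pin tip px pred [320.44738101 152.73845363] foot [320.50710049 149.24311348]
hole top by px [ 0.51426459 -0.09903978  0.21563868]
dist rivet-hole 0.17289252713615857 0.1781278777422203
screws mid [ 0.52242656 -0.09896691  0.163     ]
```

View pics/c7.png

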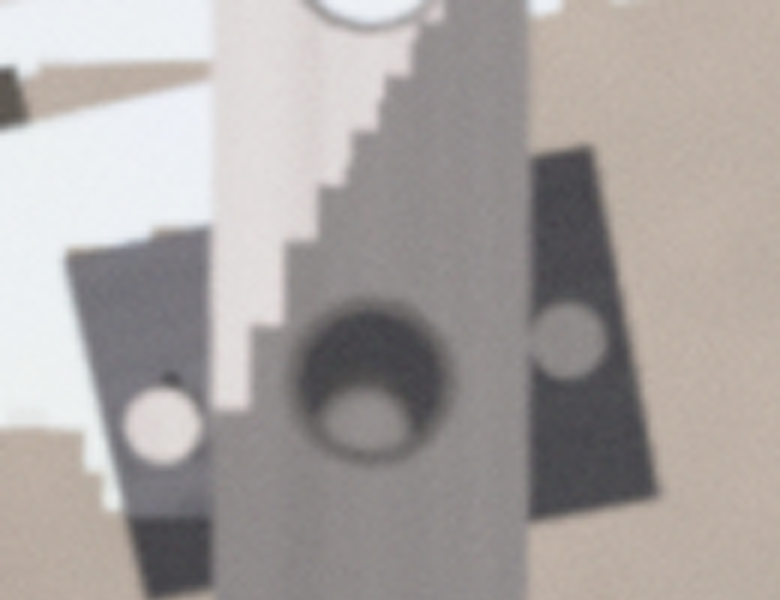

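Run:
```python
from plan import *
import plan
from plant import *
d=pickle.load(open("s5.pkl","rb"));o=d["o"];w=d["wrist"]
T=R.from_rotvec(o["eef_rot"]).as_matrix()
pin=wonz(w,320.4,151.3,.195);print("pin",pin)
e=w["eye"];r=wray(w,321.8,143.1)
# intersect with bar top plane: through tcp + (TZ+.005 - .. )
hole=o["tcp_pos"]+XG*T[:,0]+TZ*T[:,2];top=hole-T[:,2]*.005
k=((top-e)@T[:,2])/(r@T[:,2]);ht=e+k*r
off=T.T@(ht+T[:,2]*.005-o["tcp_pos"]);print("hole in tool (underside)",off)
PINm=np.array([.5217,-.0991])
o=observe();riv=np.array([.3441,-.1043]);v=PINm-riv;yaw=np.arctan2(v[1],v[0])
for phi in(.15,.12,.09,.07,.06,.05,.03,.0):
    z=.185+np.linalg.norm(v)*np.sin(phi)
    Tt=tool_target(None,0,yaw,phi,-1); p=np.array([*PINm,z])-Tt@off
    print(phi,[x.round(4).tolist() for x in delta(o,p,Tt)])
```

```text
pin [ 0.5214046  -0.09914288  0.195     ]
hole in tool (underside) [0.06674152 0.00043046 0.001     ]
0.15 [[-0.0067, -0.0008, 0.0], [0.0004, -0.0001, 0.0021]]
0.12 [[-0.0059, -0.0008, 0.0072], [0.0004, 0.0299, 0.0021]]
0.09 [[-0.0051, -0.0008, 0.0145], [0.0003, 0.0599, 0.0021]]
0.07 [[-0.0045, -0.0008, 0.0193], [0.0003, 0.0799, 0.0021]]
0.06 [[-0.0041, -0.0008, 0.0217], [0.0003, 0.0899, 0.0021]]
0.05 [[-0.0038, -0.0008, 0.0242], [0.0003, 0.0999, 0.0021]]
0.03 [[-0.0032, -0.0008, 0.029], [0.0003, 0.1199, 0.0021]]
0.0 [[-0.0021, -0.0008, 0.0363], [0.0003, 0.1499, 0.0021]]
```

Call:
{"name": "step_arm", "arguments": {"commands": [[-1,-0.0035,-0.0004,0,0,0,0.001],[-1,-0.0067,-0.0008,0,0,0,0.002],[-1,-0.0067,-0.0008,0,0,0,0.002],[-1,-0.006,-0.0008,0.0072,0,0.03,0.002],[-1,-0.005,-0.0008,0.0145,0,0.06,0.002],[-1,-0.0045,-0.0008,0.0193,0,0.08,0.002],[-1,-0.0045,-0.0008,0.0193,0,0.08,0.002],[-1,-0.0045,-0.0008,0.0193,0,0.08,0.002]]}}

```text
time_s: 7.8
tcp_pos: [0.5882, -0.0977, 0.2027]
eef_rot: [-0.046, 3.072, 0.002]
contact_force: [-0.1, 1.4, -1.5]
width: 0.0261
```

Run:
```python
from plan import *
from plant import *
d={}
for n in("wrist","scene","side"):
    d[n]=snapshot(n);cv2.imwrite(f"pics/{n}6.png",d[n]["color"][:,:,::-1])
o=observe();d["o"]=o;pickle.dump(d,open("s6.pkl","wb"));print(o["contact_force"],o["torque"],o["tcp_pos"])
a=d["wrist"]["color"][90:190,270:380,::-1];cv2.imwrite("pics/c8.png",cv2.resize(a,None,fx=6,fy=6,interpolation=cv2.INTER_CUBIC))
a=d["side"]["color"][165:290,290:450,::-1];cv2.imwrite("pics/c9.png",cv2.resize(a,None,fx=4.5,fy=4.5,interpolation=cv2.INTER_CUBIC))
```

```text
[-1.17885819  1.72023617 -0.88669897] [ 0.46695331 -0.01182897 -0.39084783] [ 0.58819019 -0.09777105  0.20323399]
```

View pics/c8.png

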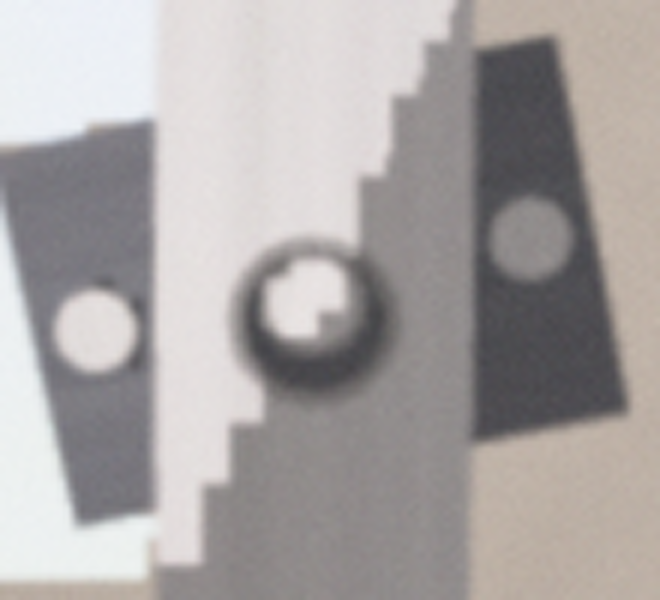

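View pics/c9.png

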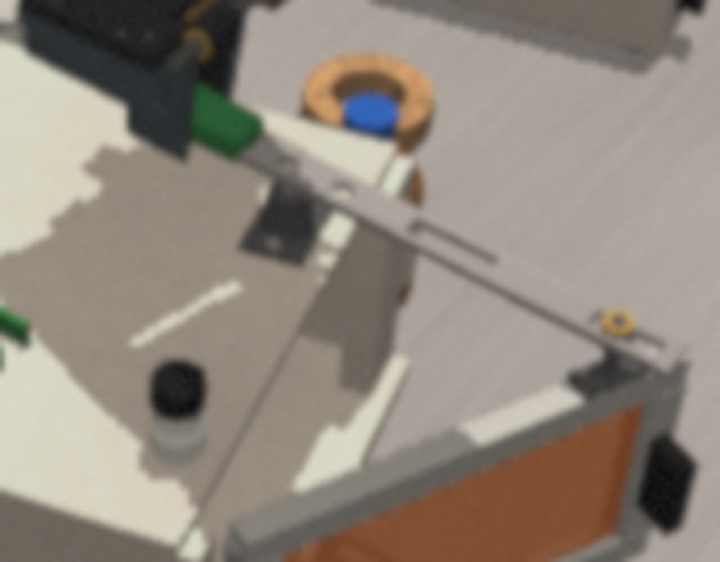

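The wrist crop shows the pin tip fully visible inside the hole. The tip centre is at (320.8,139.9) and the rim centre at (322.1,142.9). I'll convert that to an offset.

Run:
```python
from plan import *
d=pickle.load(open("s6.pkl","rb"));o=d["o"];w=d["wrist"]
g=w["color"][:,:,1].astype(float)
T=R.from_rotvec(o["eef_rot"]).as_matrix()
pin=wonz(w,320.8,139.9,.195);print("pin",pin)
phi=np.arcsin(-T[2,0]) ;print("phi",phi, "T", T.round(4).tolist())
off=np.array([.0667,.0004,.001]);hole=o["tcp_pos"]+T@off;top=hole-T[:,2]*.005
e=w["eye"];r=wray(w,322.1,142.9);ht=e+r*(((top-e)@T[:,2])/(r@T[:,2]));h=ht+T[:,2]*.005
print("hole model",hole,"hole px",h,"diff hole-pin",h[:2]-pin[:2])
rv=tri(d["scene"],(0,0),d["side"],(0,0)) if 0 else None
print("rivet from side",onz(d["side"],290+618/4.5,165+322/4.5,.1925))
print("tip px if at",wproj(w,[.5217,-.0991,.195]))
```

```text
pin [ 0.52165225 -0.09963167  0.195     ]
phi 0.07034392231897722 T [[-0.9971, -0.0295, 0.0703], [-0.0294, 0.9996, 0.002], [-0.0703, -0.0001, -0.9975]]
hole model [ 0.52174256 -0.09933173  0.19754836] hole px [ 0.52276613 -0.09904557  0.19762103] diff hole-pin [0.00111388 0.0005861 ]
rivet from side [ 0.34278192 -0.10535677  0.1925    ]
tip px if at [322.02255868 140.04487864]
```

```bash
cat > low.py <<'E'
from plan import *
def low(phi,targets,L=.178,dx=0,dy=0):
    # current tool at pitch phi; dx,dy: hole shift wanted along bar toward grip (+), world-left(+)
    off=np.array([.0667,.0004,.001])
    T0=tool_target(None,0,.03,phi,-1); h0=np.zeros(3)
    p0=h0-T0@off
    for q in targets:
        T=tool_target(None,0,.03,q,-1)
        h=h0+np.array([np.cos(.03)*dx-np.sin(.03)*dy,np.sin(.03)*dx+np.cos(.03)*dy,L*(np.sin(q)-np.sin(phi))])
        p=h-T@off
        print(q,(T0.T@(p-p0)).round(4),(R.from_matrix(T0).inv()*R.from_matrix(T)).as_rotvec().round(4))
E
python3 -c "
from low import *
low(.07,[.07,.063,.055,.048,.042],dx=-.0011,dy=-.0006)"
```

```text
0.07 [ 0.0011 -0.0006 -0.0001] [0. 0. 0.]
0.063 [ 0.0012 -0.0006  0.0016] [-0.     0.007  0.   ]
0.055 [ 0.0013 -0.0006  0.0036] [0.    0.015 0.   ]
0.048 [ 0.0014 -0.0006  0.0053] [ 0.     0.022 -0.   ]
0.042 [ 0.0014 -0.0006  0.0068] [0.    0.028 0.   ]
```

Call:
{"name": "step_arm", "arguments": {"commands": [[-1,0.0011,-0.0006,0,0,0,0],[-1,0.0012,-0.0006,0.0016,0,0.007,0],[-1,0.0012,-0.0006,0.0016,0,0.007,0],[-1,0.0012,-0.0006,0.0016,0,0.007,0]]}}

```text
time_s: 8.35
tcp_pos: [0.5872, -0.0984, 0.2014]
eef_rot: [-0.045, 3.078, 0.001]
contact_force: [-0.0, 2.1, -1.7]
width: 0.0259
```

Run:
```python
from plan import *
from plant import *
w=snapshot("wrist");o=observe();print(o["contact_force"],o["tcp_pos"],np.arcsin(-R.from_rotvec(o["eef_rot"]).as_matrix()[2,0]))
a=w["color"][90:190,270:380,::-1];cv2.imwrite("pics/c10.png",cv2.resize(a,None,fx=6,fy=6,interpolation=cv2.INTER_CUBIC))
```

```text
[ 0.49322221  2.8457848  -1.57189506] [ 0.58716288 -0.09837044  0.20142109] 0.06300390662506965
```

View pics/c10.png

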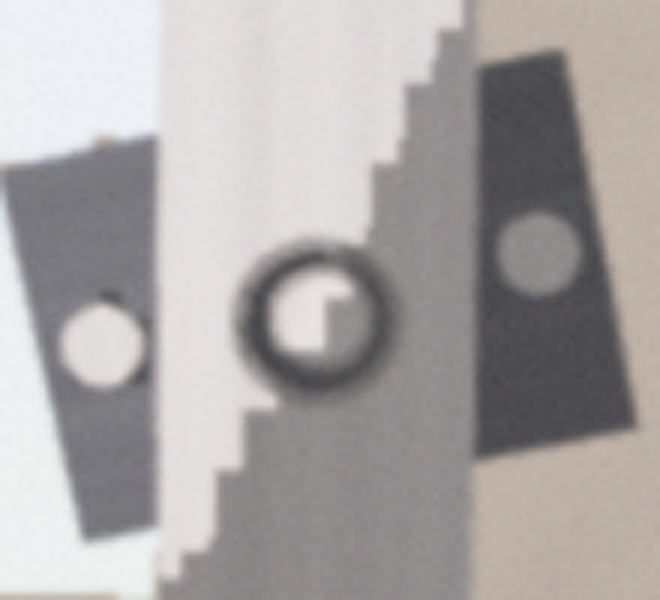

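The pin tip is now concentric with the hole: tip (317,318) against rim (318,320) in the crop. I'll lower in small steps and watch the force.

```bash
python3 -c "
from low import *
low(.063,[.058,.053,.048,.043,.038,.03,.02,.01,0])"
```

```text
0.058 [ 0.0001 -0.      0.0012] [0.    0.005 0.   ]
0.053 [ 0.0001 -0.      0.0024] [ 0.    0.01 -0.  ]
0.048 [ 0.0002 -0.      0.0037] [ 0.     0.015 -0.   ]
0.043 [ 0.0002 -0.      0.0049] [0.   0.02 0.  ]
0.038 [ 0.0003 -0.      0.0061] [0.    0.025 0.   ]
0.03 [ 0.0004 -0.      0.0081] [ 0.     0.033 -0.   ]
0.02 [ 0.0005 -0.      0.0105] [-0.     0.043  0.   ]
0.01 [0.0006 0.     0.0129] [0.    0.053 0.   ]
0 [ 0.0008 -0.      0.0154] [-0.     0.063  0.   ]
```

Call:
{"name": "step_arm", "arguments": {"commands": [[-1,0.0001,0,0.0012,0,0.005,0],[-1,0.0001,0,0.0018,0,0.0075,0],[-1,0.0001,0,0.0024,0,0.01,0],[-1,0.0002,0,0.003,0,0.0125,0],[-1,0.0002,0,0.0037,0,0.015,0],[-1,0.0002,0,0.0037,0,0.015,0]]}}

```text
time_s: 9.0
tcp_pos: [0.5872, -0.0984, 0.1976]
eef_rot: [-0.046, 3.094, 0.001]
contact_force: [0.9, 1.9, -2.1]
width: 0.0261
```

Run:
```python
from plan import *
from plant import *
w=snapshot("wrist");o=observe();print(o["contact_force"],o["torque"],o["tcp_pos"],np.arcsin(-R.from_rotvec(o["eef_rot"]).as_matrix()[2,0]))
a=w["color"][90:190,270:380,::-1];cv2.imwrite("pics/c11.png",cv2.resize(a,None,fx=6,fy=6,interpolation=cv2.INTER_CUBIC))
```

```text
[ 0.35713575  2.93513348 -2.12216882] [ 0.53912498 -0.07893007 -0.54831582] [ 0.58720349 -0.09838933  0.19765587] 0.04788141734665063
```

View pics/c11.png

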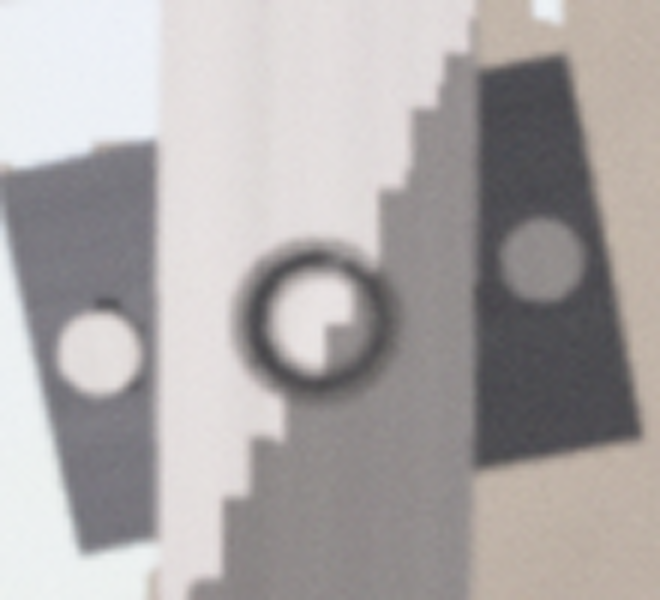

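Still concentric at 0.048 rad, below the 0.055 rest-on-pin angle, and there's no upward contact force, so the pin has entered the hole. I'll keep lowering.

```bash
python3 -c "
from low import *
low(.048,[.043,.038,.033,.028,.023,.018,.013,.008,.004,0])"
```

```text
0.043 [0.     0.     0.0012] [-0.     0.005  0.   ]
0.038 [0.0001 0.     0.0024] [0.   0.01 0.  ]
0.033 [0.0001 0.     0.0037] [-0.     0.015 -0.   ]
0.028 [0.0002 0.     0.0049] [-0.    0.02  0.  ]
0.023 [0.0002 0.     0.0061] [-0.     0.025  0.   ]
0.018 [0.0003 0.     0.0073] [-0.    0.03  0.  ]
0.013 [ 0.0003 -0.      0.0086] [-0.     0.035  0.   ]
0.008 [0.0004 0.     0.0098] [-0.    0.04  0.  ]
0.004 [0.0004 0.     0.0108] [-0.     0.044 -0.   ]
0 [0.0004 0.     0.0117] [-0.     0.048  0.   ]
```

Call:
{"name": "step_arm", "arguments": {"commands": [[-1,0,0,0.0012,0,0.005,0],[-1,0.0001,0,0.0024,0,0.01,0],[-1,0.0001,0,0.0037,0,0.015,0],[-1,0.0002,0,0.0049,0,0.02,0],[-1,0.0002,0,0.0049,0,0.02,0]]}}

```text
time_s: 9.55
tcp_pos: [0.5872, -0.0984, 0.1926]
eef_rot: [-0.046, 3.114, 0.001]
contact_force: [-1.5, 2.9, -1.1]
width: 0.0258
```

Call:
{"name": "step_arm", "arguments": {"commands": [[-1,0,0,0.0012,0,0.005,0],[-1,0.0001,0,0.0024,0,0.01,0],[-1,0.0001,0,0.0037,0,0.015,0],[-1,0.0001,0,0.0037,0,0.015,0]]}}

```text
time_s: 9.95
tcp_pos: [0.5873, -0.0984, 0.1889]
eef_rot: [-0.046, 3.129, 0.0]
contact_force: [0.5, 1.8, -1.6]
width: 0.0259
```

Run:
```python
from plan import *
from plant import *
w=snapshot("wrist");o=observe();print(o["contact_force"],o["torque"],o["tcp_pos"],np.arcsin(-R.from_rotvec(o["eef_rot"]).as_matrix()[2,0]))
a=w["color"][90:190,270:380,::-1];cv2.imwrite("pics/c12.png",cv2.resize(a,None,fx=6,fy=6,interpolation=cv2.INTER_CUBIC))
```

```text
[ 0.54297264  2.35908203 -1.44928031] [ 0.55062466 -0.04458265 -0.57856965] [ 0.58720933 -0.09838945  0.18897736] 0.012685665178576735
```

View pics/c12.png

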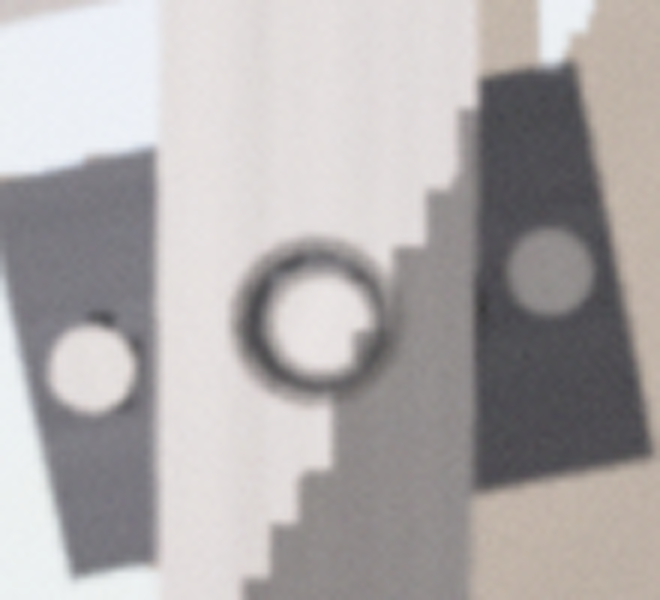

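The pin is deep in the hole and still free. I'll lower the last few millimetres, then open the fingers gently.

Call:
{"name": "step_arm", "arguments": {"commands": [[-1,0,0,0.0012,0,0.005,0],[-1,0,0,0.0022,0,0.009,0],[-1,0,0,0.0022,0,0.009,0]]}}

```text
time_s: 10.3
tcp_pos: [0.5873, -0.0984, 0.1868]
eef_rot: [-0.047, 3.138, -0.0]
contact_force: [-0.5, 2.7, -1.6]
width: 0.0257
```

Call:
{"name": "step_arm", "arguments": {"commands": [[-0.3,0,0,0,0,0,0],[-0.2,0,0,0,0,0,0],[0,0,0,0,0,0,0],[0.2,0,0,0,0,0,0],[0.2,0,0,0,0,0,0],[0.2,0,0,0,0,0,0]]}}

```text
time_s: 10.9
tcp_pos: [0.5873, -0.0984, 0.187]
eef_rot: [-0.047, 3.137, -0.0]
contact_force: [0.8, 0.1, 0.3]
width: 0.0547
```

Run:
```python
from plan import *
from plant import *
w=snapshot("wrist");o=observe();print(o["contact_force"],o["torque"],o["tcp_pos"],o["width"])
cv2.imwrite("pics/wrist13.png",w["color"][:,:,::-1])
s=snapshot("side");a=s["color"][165:290,290:450,::-1];cv2.imwrite("pics/c13.png",cv2.resize(a,None,fx=4.5,fy=4.5,interpolation=cv2.INTER_CUBIC))
```

```text
[-0.34301327  0.04607934  0.00187432] [ 0.08275636 -0.13159834  0.03246629] [ 0.58728385 -0.09843299  0.18696535] 0.05481497367633183
```

View pics/wrist13.png

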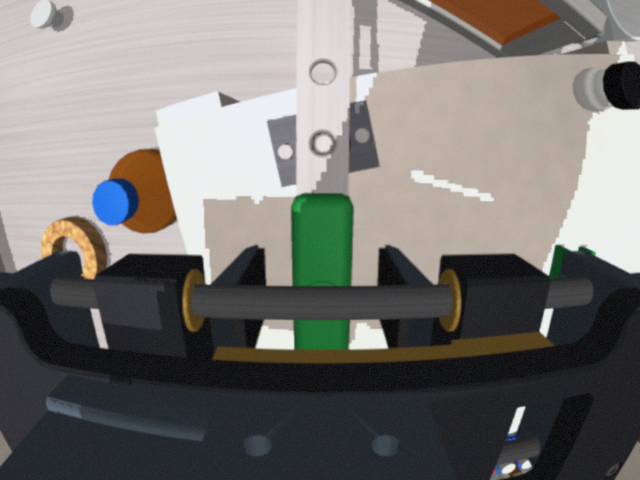

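View pics/c13.png

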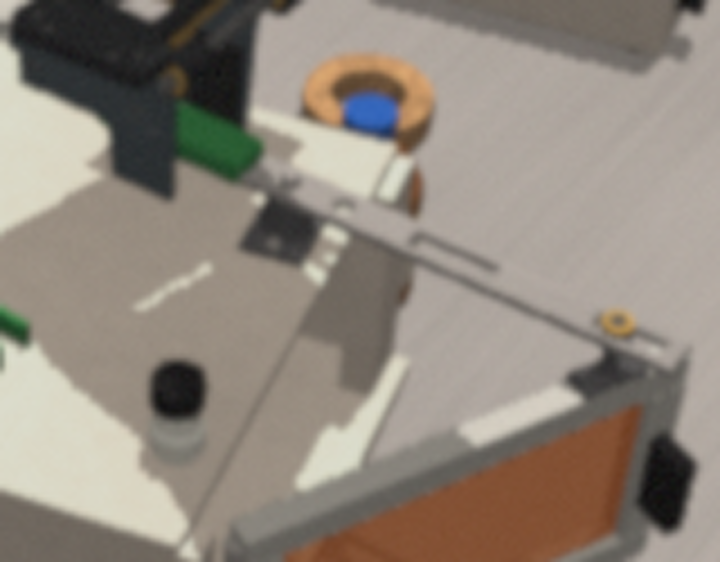

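The bar looks home on its seat with the pin showing through, the fingers are clear on both sides, and the force is zero. I'll retreat straight up at this opening, then check.

Call:
{"name": "step_arm", "arguments": {"commands": [[0.2,0,0,-0.01,0,0,0],[0.2,0,0,-0.03,0,0,0],[0.2,0,0,-0.06,0,0,0],[0.2,0,0,-0.09,0,0,0],[0.2,0,0,-0.12,0,0,0],[0.2,0,0,-0.15,0,0,0],[0.2,0,0,-0.15,0,0,0],[0.2,0,0,-0.15,0,0,0]]}}

```text
time_s: 11.8
tcp_pos: [0.5868, -0.0984, 0.3378]
eef_rot: [-0.046, 3.136, -0.001]
contact_force: [-0.2, 0.2, -0.7]
width: 0.0549
```

Run:
```python
from plan import *
from plant import *
d={}
for n in("wrist","scene","side"):
    d[n]=snapshot(n);cv2.imwrite(f"pics/{n}14.png",d[n]["color"][:,:,::-1])
d["o"]=observe();pickle.dump(d,open("s14.pkl","wb"));print(d["o"]["tcp_pos"],d["o"]["contact_force"])
a=d["side"]["color"][165:290,250:450,::-1];cv2.imwrite("pics/c14.png",cv2.resize(a,None,fx=4,fy=4,interpolation=cv2.INTER_CUBIC))
```

```text
[ 0.58611757 -0.0982974   0.3358243 ] [-0.28141281  0.07878917 -0.61012612]
```

View pics/wrist14.png

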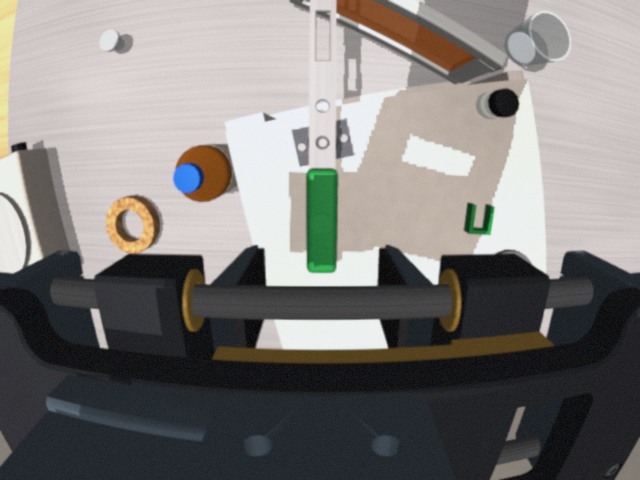

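View pics/c14.png

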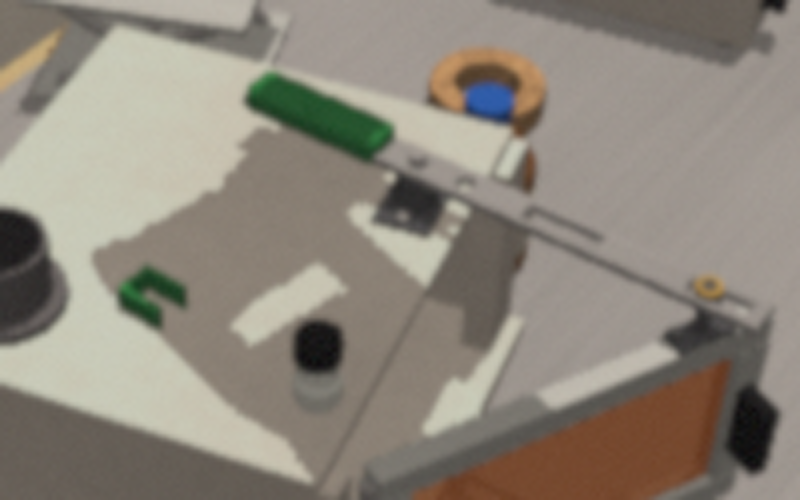

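The wrist view shows the pin in the last hole at (322,142), and the vial, clip, beaker and bottle look untouched. I'll check levelness and rivet distance by triangulation.

Run:
```python
from plan import *
d=pickle.load(open("s14.pkl","rb"))
for n in("scene","side"):
    h=cv2.cvtColor(d[n]["color"],cv2.COLOR_RGB2HSV);m=cv2.inRange(h,(50,120,40),(75,255,255))
    k,l,st,c=cv2.connectedComponentsWithStats(m)
    print(n,[(st[i].tolist(),c[i].round(1).tolist()) for i in range(1,k) if st[i,4]>20])
w=d["wrist"]
print("hole",wonz(w,322.2,142.3,.19),"grip ends",wonz(w,321.5,170,.2),wonz(w,321,271,.2),"len",np.linalg.norm(wonz(w,321.5,170,.2)-wonz(w,321,271,.2)))
a=d["scene"]["color"][165:310,215:405,::-1];cv2.imwrite("pics/c15.png",cv2.resize(a,None,fx=4,fy=4,interpolation=cv2.INTER_CUBIC))
```

```text
scene [([352, 226, 12, 12, 60], [358.2, 232.3]), ([299, 240, 27, 28, 295], [312.0, 253.7])]
side [([313, 184, 34, 20, 279], [329.5, 193.4]), ([281, 233, 14, 11, 56], [286.0, 237.7])]
hole [ 0.5216399 -0.0995494  0.19     ] grip ends [ 0.5437854  -0.09945766  0.2       ] [ 0.62894694 -0.09734967  0.2       ] len 0.08518762345745692
```

View pics/c15.png

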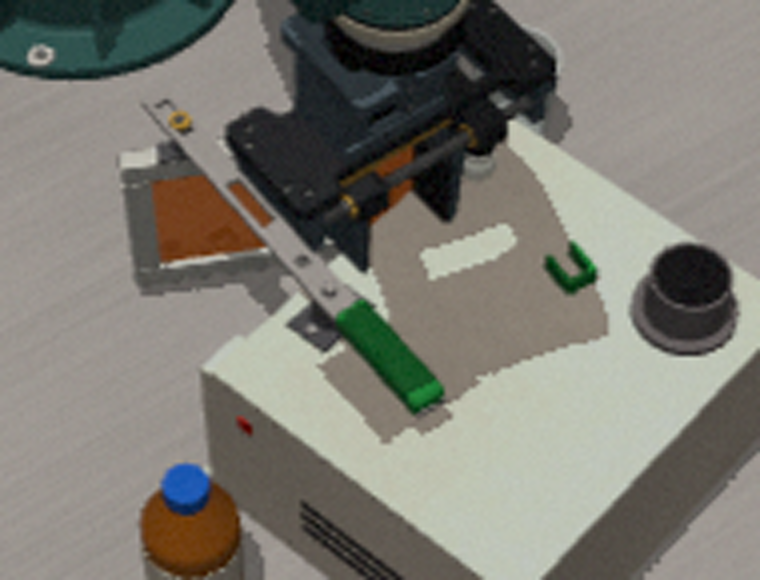

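Run:
```python
from plan import *
d=pickle.load(open("s14.pkl","rb"));d0=pickle.load(open("s0.pkl","rb"))
g=tri(d["scene"],(312.0,253.7),d["side"],(329.5,193.4));g0=tri(d0["scene"],(343.36,268.76),d0["side"],(289.78,187.82))
rv=tri(d["scene"],(215+180/4-.4,165+120/4-.4),d["side"],(250+709/4-.4,165+288/4-.4))
print("grip now",g,"grip start",g0,"rivet",rv,"dist",np.linalg.norm(rv[:2]-PIN))
```

```text
grip now [ 0.58843025 -0.09865201  0.19147104] grip start [ 0.67200406 -0.0599561   0.19216528] rivet [ 0.34452697 -0.10412286  0.19188018] dist 0.17764405077771944
```

The grip is at the same height as at the start, when the bar was home (191.5 against 192.2 mm). The rivet is 178 mm from the pin. Handing in.

```bash
python3 -c "
from plant import *
print(hand_in())"
```

```text
the job is handed in; nothing more can be done
None
```

I lifted the stay off the pin, pushed the window to its widest setting, and set the last hole over the pin. I centred the hole by wrist camera, lowered it in small steps, then let go and backed the arm straight up. I handed in at about 12 s; the simulator gives no verdict.

Last checks before handing in:
- **Pin in hole:** the wrist view shows the pin inside the last hole. The hole measures (0.5216, -0.0995) and the pin (0.522, -0.099), in metres.
- **Rivet to pin:** 178 mm, within the 170 to 198 mm allowed. That puts the window at about 0.67 rad.
- **Bar level:** the grip stands at 191.5 mm, against 192.2 mm at the start when the bar was home. Resting on top of the pin would have raised the grip by about 14 mm.
- **Forces:** the readings I took between moves stayed at about 3 N or less, with no upward push from the pin during lowering.
- **Other objects:** they look unmoved in the pictures. I measured only the clip, which is within a pixel of its starting place.

Two measurements disagreed slightly. The first fit of the box corners was off by up to 9 mm, so I used the pin as seen by the wrist camera instead. Just above the pin, the hole position from the picture and from the arm differed by about 1 mm; I followed the picture.

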